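Raise the handle, lift the loaded tray out of the tool case and hold it level

TASK

Stand the folded handle of the orange lift-out tray upright, then ease the tray up out of the grey tool case by that handle, keeping it level so that no tool is spilled and without shifting the case. Hold it level and still above the case, its underside at least 6 cm above the case's rim, so that I can reach what is underneath, and finish while holding it there: do not put it down or let go. Leave the other things on the bench alone.

Things in the scene. Friction and masses are not known exactly. Their poses are not given: they have to be found in the camera images.
- case: open grey plastic tool case, lid off, 220 (own x) x 400 (own y) x 125 mm high, loose on the bench, 2.2 kg. Origin: centre of its underside; z up, long side along y, turned up to 23 degrees from world y. Walls 4 mm; inside, 70 mm above the bench, a 10 mm wide ledge runs all round and carries the tray.
- tray: orange tray in the case, 204 (own x) x 384 (own y) mm, walls 50 high, floor 4, 0.23 kg empty (+-15 %), balanced about its middle. Origin: centre of its underside; z up. It sits on the case's ledge, parallel to it, rim 5 mm below the case's rim, 4 mm play all round. Dividers at y = -92 and +92 mm, each with a 36 mm wide lug for the handle's pivot, make two end bays and a middle one.
- handle_bar (a point): middle of the handle's crossbar, which runs along the tray's y. A black grip sleeve, 18 mm thick and 130 mm long, that can turn on the bar with slight friction; clear below for 35 mm, 30 mm or more beside it. It is taken across its thickness. Loaded, the tray balances about 15 to 55 mm from this middle towards the plane's end: gripped there it hangs level, far from there it may dip.
- handle (a joint): fold-down steel handle of the tray (a U, 166 mm wide), hinged about the tray's y on the lugs, axis 72 mm above the tray's underside at own x = 0. Its crossbar lies 50 mm from the axis: level on the tray's +x side (away from the robot) at 0, standing upright over the axis at 1.57 rad, where it stops; 0.07 kg. It starts folded at 0.2 to 0.5, moves with 2 N, stays where it is left.
- plane: steel block plane with brass cap and knob, 140 (own x) x 46 x 50 mm high, 0.32 kg (+-20 %), by far the heaviest thing in the tray. It lies across one end bay, either one, own x roughly along the tray's x. Origin: centre of its sole, 4 mm above the tray's underside; balanced about its middle.
- bevel: dark wooden sliding bevel with brass ends, folded, 130 (own x) x 24 x 25 mm, 0.09 kg, lying in the end bay opposite the plane. Origin: centre of its underside.
- tape: yellow tape measure lying flat, 56 x 56 x 30 mm, 0.10 kg, in the middle bay. Origin: centre of its underside.
- stone: grey honing stone in a wooden base, 34 x 100 (own y) x 22 mm, 0.08 kg, in the middle bay under the folded handle. Origin: centre of its underside.
- mallet: wooden mallet lying on its side on the bench to the left of the case, 265 mm long, head 70 x 110 x 56 mm. Origin: on the bench, in the handle, 95 mm from the middle of the head. To be left alone.
- glue: white glue bottle with red cap standing on the bench to the right, 60 mm across, 170 mm tall. Origin: centre of its underside. To be left alone.
- sanding_block: cork sanding block on the bench to the right, 115 x 60 x 36 mm. Origin: centre of its underside. To be left alone.
Not all that is in view belongs to the job. Of the things shaped like the bevel, the wooden one is meant.

How it is judged:
On the way, in this order (a step that is already met when the one before it is completed fails the run):
1. the handle stands upright, the tray still seated (value of joint handle above 1.3 rad and height (world z) of tray below 0.078 m and angle between tray's own z axis and vertical below 0.06 rad), for 0.2 s.
2. the tray hangs from the gripper, free of the case's ledge and level (height (world z) of tray above 0.08 m and angle between tray's own z axis and vertical below 0.12 rad and contact force between tray and case below 0.1 N and contact force between tray and the fingers above 1 N), for 0.2 s.
At the end, for the whole second after the job is handed in: Tray held by its handle above the case (within 60 mm), touching none of it, underside 180 mm or more above the bench, within 5 degrees of level, still (20 mm/s, 0.15 rad/s); all four tools in it; case within 30 mm, mallet, glue and sanding block within 20 mm of their starts (height (world z) of tray above 0.18 m and angle between tray's own z axis and vertical below 0.09 rad and linear speed of tray below 0.02 m/s and angular speed of tray below 0.15 rad/s and horizontal distance between tray and case below 0.06 m and contact force between tray and the fingers above 1 N and contact force between tray and case below 0.1 N and x of the grasp point in the frame of tray between -0.04 and 0.04 m and z of the grasp point in the frame of tray above 0.09 m and y of the grasp point in the frame of tray between -0.09 and 0.09 m and x of plane in the frame of tray between -0.1 and 0.1 m and y of plane in the frame of tray between -0.19 and 0.19 m and z of plane in the frame of tray between -0.005 and 0.03 m and x of bevel in the frame of tray between -0.1 and 0.1 m and y of bevel in the frame of tray between -0.19 and 0.19 m and z of bevel in the frame of tray between -0.005 and 0.03 m and x of tape in the frame of tray between -0.1 and 0.1 m and y of tape in the frame of tray between -0.19 and 0.19 m and z of tape in the frame of tray between -0.005 and 0.03 m and x of stone in the frame of tray between -0.1 and 0.1 m and y of stone in the frame of tray between -0.19 and 0.19 m and z of stone in the frame of tray between -0.005 and 0.03 m and distance of case from where it was at the start of the episode below 0.03 m and angle between case's own z axis and vertical below 0.05 rad and distance of each of mallet, glue, sanding_block from where it was at the start of the episode below 0.02 m); the arm keeps its last pose, push and grip.
It fails at once if the tray tips more than 14 degrees (angle between tray's own z axis and vertical above 0.25 rad).
It fails at once if a tool leaves the tray (not ((x of plane in the frame of tray between -0.1 and 0.1 m and y of plane in the frame of tray between -0.19 and 0.19 m and z of plane in the frame of tray between -0.005 and 0.03 m) and (x of bevel in the frame of tray between -0.1 and 0.1 m and y of bevel in the frame of tray between -0.19 and 0.19 m and z of bevel in the frame of tray between -0.005 and 0.03 m) and (x of tape in the frame of tray between -0.1 and 0.1 m and y of tape in the frame of tray between -0.19 and 0.19 m and z of tape in the frame of tray between -0.005 and 0.03 m) and (x of stone in the frame of tray between -0.1 and 0.1 m and y of stone in the frame of tray between -0.19 and 0.19 m and z of stone in the frame of tray between -0.005 and 0.03 m))).
It fails at once if the case is shifted more than 30 mm (distance of case from where it was at the start of the episode above 0.03 m).
It fails at once if the mallet, glue bottle or sanding block is moved more than 20 mm (distance of any of mallet, glue, sanding_block from where it was at the start of the episode above 0.02 m).
It also fails if it takes over 42 s, if anything falls off the work surface, if the arm or the gripper's body presses on something with over 40 N, if the wrist force passes 120 N, or if a joint passes its speed limit or range.

ROBOT

A 7-joint arm with a two-finger parallel gripper is mounted at the origin on the work surface. World frame = base frame: x ahead of the robot, y to its left, z up, the work surface at z = 0. Lengths are in m, angles in rad, forces in N, time in s.
With the tool pointing down it reaches from about 0.4 to 0.85 m from the base axis. Payload 10.4 kg.
Tool frame: the origin (TCP) lies midway between the tips of the shut fingers; the grasp point (between the pads) lies 19 mm behind it; z points along the fingers, y is the direction in which the jaws open and shut (so a half turn about z gives the same grasp; the last joint's range is limited). The gripper opens to 85 mm and grips with 20 to 120 N. Pads are 22 mm wide; open, the fingers measure 114 mm over their backs; the gripper's body (76 mm by 85 mm) begins 54 mm behind the grasp point. The pads swing forward as they close: fully open they stand 13 mm farther back than shut.
Start: joints at [1.112, 0.332, -0.065, 1.46, 0.022, 1.35, -0.088], TCP at [0.264, -0.567, 0.194] pointing down, gripper open.
Joint ranges: [-2.6, 2.6], [-0.5, 2.12], [-1.47, 1.34], [0.16, 2.42], [-1.27, 4.41], [0.06, 2.06], [-2.6, 2.6]. Speed limits (rad/s): [2.22, 2.22, 2.79, 2.79, 3.14, 3.14, 3.14].

INTERFACE

Orientations are given as a unit quaternion [x, y, z, w].
In Python, from workcell import manip, camera, camera_info, workorder, nets gives the robot as it stands.
- The arm moves only by the tool apply_moves, never from a script. Its argument "commands" is a list of rows, each a list of 5 numbers: the shift along the tool's x, y, z in m, then the turn about the tool's z in degrees, then the gripper command: -1 is fully open, 1 is shut, values between are in proportion. A call has 1 to 5 rows; each row shifts and turns the pose as measured when the row begins, along the tool's axes as they then stand; what a row does not reach is not made up. A row lasts 1/12 s, in which the tool goes at most 41.7 mm and 7.16 degrees, less where a joint would pass 70% of its speed; a pose out of reach is approached as far as the arm can. A call is refused whole if a number of a shift passes 0.0417 or a number of a turn 7.16, either way. A call with a gripper value outside its range is refused whole. The fingers move at their own pace and stop on an object; "squeeze" is the grip in N (left out, the last holds). Time passes only in rows, so rows that do not move let the fingers close. It gives the time, the measured TCP pose, the force and the opening at its end, in the units of the state.
- manip.get_obs(): the state, without advancing time (a new reading comes with each control period).
- camera(name): name is "scene" or "side" or "wrist"; returns (picture, depth): 420x560x3 uint8, red, green, blue; 420x560 float32, m along the optical axis (not along the pixel's ray), 0 where there is no reading.
- camera_info(name): a dict with "camera_matrix" (3x3 intrinsics, pixels), "xyz" and "rotation" of the camera in the world; the wrist camera has in their place "T_tool_cam" (4x4, takes a point from camera to tool coordinates, whose origin is the TCP and whose axes are the flange's). Camera axes: x right, y down, z forward; pixel columns grow to the right and rows downward; lengths in m; the calibration is good to about 2 mm. A picture is of the moment at which its call begins: read the wrist's pose just before it. camera_info takes no time and is no camera call.
- workorder.hand_in(): hands the job in, once; it reports no verdict.
Trained networks look in the newest picture that a camera, given by its name, has taken for a name from the list of things; names that differ only in an ending like _2 or _b are one class to them, and where a whole thing is asked for, a point or a joint stands for the part that bears it (a point fixed in the world has none). Each returns a list of dicts, best first, with "conf" (0 to 1); they miss things now and then, are a little off and sometimes report something else, mostly with a low value. They report only what shows in the picture. A call takes as long as a camera call. They do not tell look-alikes from the thing itself.
- nets.look_for(camera, thing): "rect" ([left, top, width, height] in pixels, round what is visible of it).
- nets.place_of(camera, thing): "xy" ([column, row] in pixels: a listed point, or the origin of a listed thing).
The state is a dict: "clock": time; "joint_pos": joint angles; "joint_velocities": joint speeds; "tau": joint torques, N m; "position": TCP position; "ee_rot": TCP orientation; "ft_force": force on the tool from outside, world axes, zero at the start; "torque": the same for the moment, N m; "grip_width": opening from 0.0 (shut) to 1.0 (fully open).
Only numpy, scipy, OpenCV 4.12 (cv2) and the standard library are available. Lean on these libraries where they do the work, as an engineer would, in place of code of your own. Each camera call takes 0.05 s, during which the arm holds its last target. There are 200 camera calls.

## Working session

There is one attempt and no reset: what is moved stays moved. The work goes in short steps, Python scripts to look and compute and a tool call to move; the robot and the scene stay as the last step left them, time stands still between calls to the robot, and variables do not carry over. Pictures are saved under pics/ and viewed, about 8 in all and at most 12, crops included, and the job is handed in when it is done.

Besides the shell and the picture viewer there is one more tool, called after "Request:" as a command line: name --pt "numbers of a row" for each row, then --argument value for the rest. apply_moves: Moves the arm, as the interface text tells. Its arguments: {"type":"object","properties":{"commands":{"type":"array","items":{"type":"array","items":{"type":"number"}}},"squeeze":{"type":"number"}},"required":["commands"]}

```bash
mkdir -p pics; cat > h.py <<'E'
from workcell import manip, camera, camera_info, workorder, nets
import numpy as np, cv2
from scipy.spatial.transform import Rotation as R
def cam(name):
    o=manip.get_obs(); p,d=camera(name); i=camera_info(name); K=np.array(i["camera_matrix"])
    if name=="wrist":
        T=np.eye(4);T[:3,:3]=R.from_quat(o["ee_rot"]).as_matrix();T[:3,3]=o["position"];T=T@np.array(i["T_tool_cam"])
    else:
        T=np.eye(4);r=np.array(i["rotation"]);T[:3,:3]=r if r.shape==(3,3) else R.from_quat(r).as_matrix();T[:3,3]=i["xyz"]
    return p,d,K,T
def cloud(d,K,T):
    v,u=np.indices(d.shape); P=np.stack([(u-K[0,2])/K[0,0]*d,(v-K[1,2])/K[1,1]*d,d],-1)
    W=P@T[:3,:3].T+T[:3,3]; W[d==0]=np.nan; return W
def save(n,p): cv2.imwrite("pics/"+n+".png",p[...,::-1])
E
python3 - <<'E'
from h import *
o=manip.get_obs(); print({k:np.round(v,3) for k,v in o.items()})
ims=[]
for c in("scene","side"):
    p,d,K,T=cam(c); W=cloud(d,K,T); np.savez(c+".npz",p=p,d=d,W=W,K=K,T=T); print(c,np.round(T,3).tolist(),K[0,0])
    for t in("case","tray","handle_bar","plane","bevel","tape","stone","mallet","glue","sanding_block"):
        for r in nets.place_of(c,t)[:2]:
            u,v=np.round(r["xy"]).astype(int); 
            if 0<=v<420 and 0<=u<560: print(c,t,round(r["conf"],2),u,v,np.round(W[v,u],3))
    save(c,p)
E
```

```text
{'clock': np.float64(0.0), 'joint_pos': array([ 1.112,  0.333, -0.065,  1.461,  0.022,  1.35 , -0.089]), 'joint_velocities': array([-0.001, -0.001, -0.   ,  0.001,  0.001, -0.   , -0.001]), 'tau': array([ 1.0000e-03, -6.2544e+01,  4.9000e-02, -3.9161e+01,  1.6000e-02,
        1.0000e-02,  0.0000e+00]), 'position': array([ 0.264, -0.566,  0.194]), 'ee_rot': array([ 0.976,  0.216, -0.   , -0.001]), 'ft_force': array([-0.555, -0.056,  0.084]), 'torque': array([-0.007, -0.014, -0.039]), 'grip_width': np.float64(0.998)}
scene [[-0.054, 0.833, -0.55, 1.166], [0.999, 0.046, -0.029, 0.045], [0.001, -0.551, -0.834, 1.074], [0.0, 0.0, 0.0, 1.0]] 382.03955200100705
scene tray 0.97 266 216 [ 0.571 -0.025  0.166]
scene handle_bar 0.81 264 219 [ 0.574 -0.03   0.155]
scene plane 0.95 215 223 [ 0.556 -0.184  0.091]
scene bevel 0.79 354 178 [0.29  0.265 0.011]
scene bevel 0.69 335 308 [0.778 0.184 0.02 ]
scene tape 0.5 272 210 [ 0.505 -0.013  0.1  ]
scene stone 0.62 258 229 [ 0.574 -0.05   0.098]
scene mallet 0.74 437 254 [0.596 0.497 0.036]
scene glue 0.69 134 237 [ 0.588 -0.441  0.038]
scene sanding_block 0.92 134 191 [ 0.405 -0.493  0.031]
scene sanding_block 0.48 265 214 [ 0.503 -0.035  0.075]
side [[-0.861, -0.258, 0.437, -0.046], [-0.508, 0.466, -0.725, 0.913], [-0.017, -0.846, -0.532, 0.786], [0.0, 0.0, 0.0, 1.0]] 470.9402099921
side tray 0.71 284 225 [0.483 0.012 0.104]
side handle_bar 0.8 265 192 [ 0.563 -0.025  0.164]
side plane 0.52 304 200 [ 0.5   -0.134  0.101]
side bevel 0.97 304 348 [0.278 0.284 0.009]
side bevel 0.9 164 260 [0.758 0.194 0.006]
side tape 0.76 294 229 [0.455 0.008 0.098]
side stone 0.57 267 194 [ 0.561 -0.031  0.156]
side stone 0.52 271 216 [0.496 0.055 0.151]
side mallet 0.83 132 367 [0.548 0.516 0.029]
side glue 0.94 329 178 [ 0.562 -0.44   0.018]
side sanding_block 0.94 382 185 [ 0.381 -0.478  0.019]
```

View pics/scene.png

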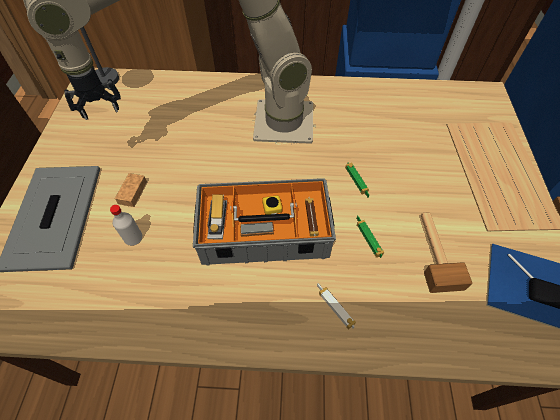

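View pics/side.png

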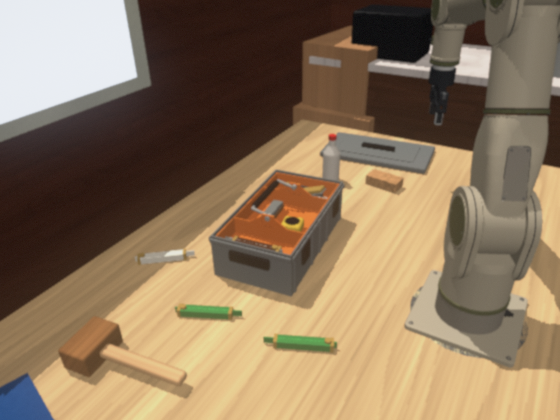

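```bash
python3 - <<'E'
from h import *
A=[];O=[]
for c in("scene","side"):
    z=np.load(c+".npz"); W=z["W"].reshape(-1,3);p=z["p"].reshape(-1,3).astype(int)
    m=(W[:,2]>.1)&(W[:,2]<.132)&(abs(W[:,0]-.53)<.25)&(abs(W[:,1])<.3)
    hsv=cv2.cvtColor(z["p"],cv2.COLOR_RGB2HSV).reshape(-1,3).astype(int)
    or_=m&(hsv[:,1]>140)&(hsv[:,0]>4)&(hsv[:,0]<20)&(W[:,2]>.108)
    gr=m&(hsv[:,1]<60)&(W[:,2]>.119)
    dk=(W[:,2]>.138)&(W[:,2]<.2)&(abs(W[:,0]-.53)<.2)&(abs(W[:,1])<.25)
    for n,q in(("orange rim",or_),("grey rim",gr)):
        if q.sum()>30:
            r=cv2.minAreaRect(W[q][:,:2].astype(np.float32)); print(c,n,q.sum(),np.round(r[0],3),np.round(r[1],3),round(r[2],1),np.median(W[q][:,2]))
    blk=dk&(p.max(1)<70)
    print(c,"high",dk.sum(),"blk",blk.sum())
    if blk.sum()>20:
        r=cv2.minAreaRect(W[blk][:,:2].astype(np.float32)); print(np.round(r[0],3),np.round(r[1],3),r[2],np.round(np.percentile(W[blk][:,2],[5,50,90,98]),3))
E
```

```text
scene orange rim 862 [ 0.518 -0.037] [0.213 0.387] 7.0 0.11810618862838013
scene grey rim 879 [ 0.524 -0.039] [0.23 0.41] 6.6 0.1230601236733534
scene high 485 blk 302
[ 0.57  -0.032] [0.017 0.146] 6.924964427947998 [0.154 0.161 0.164 0.166]
side orange rim 1519 [ 0.517 -0.04 ] [0.209 0.389] 7.0 0.11821612835629447
side grey rim 742 [ 0.515 -0.036] [0.227 0.414] 6.7 0.1221007403677622
side high 491 blk 133
[ 0.562 -0.029] [0.011 0.139] 6.2932305335998535 [0.157 0.162 0.165 0.166]
```

Scene view: the case is at about (263,220) and the plane is in the −y bay at (215,215). The wooden bevel is at (312,217), the black sleeve at (265,217), and the green and white bevel look-alikes are on the bench. The side view agrees: the tray is at (284,225), centre ≈(0.518,−0.038), yaw ≈7°, handle ≈0.29 rad. I'll hover over the grip point, 35 mm from the middle towards the plane.

```bash
cat > plan.py <<'E'
import sys
from h import *
def plan(xyz,phi,step=.04):
    o=manip.get_obs(); p=np.array(o["position"]); M=R.from_quat(o["ee_rot"]).as_matrix()
    f=np.degrees(np.arctan2(M[1,0],M[0,0])); d=np.array(xyz)-p; t=-(((phi-f)+180)%360-180)
    print("pos",p.round(4),"phi",f.round(2),"tilt",np.degrees(np.arccos(-M[2,2])).round(2),"grip",round(float(o["grip_width"]),3),"F",np.round(o["ft_force"],2),"clk",round(float(o["clock"]),2))
    n=int(np.ceil(max(np.abs(d).max()/step,np.linalg.norm(d)/step,abs(t)/7)))
    for i in range(n):
        a=np.radians(f-t*i/n); x=np.array([np.cos(a),np.sin(a),0]);y=np.array([np.sin(a),-np.cos(a),0])
        print([round(float(v),4) for v in (d@x/n,d@y/n,-d[2]/n,t/n)])
if __name__=="__main__":
    a=list(map(float,sys.argv[1:])); plan(a[:3],a[3],*(a[4:5]))
E
python3 plan.py .569 -.067 .25 97
```

```text
pos [ 0.2638 -0.5666  0.1943] phi 24.97 tilt 0.0 grip 1.001 F [ 0.23 -0.42  0.12] clk 1.1
[0.0325, -0.0216, -0.0037, -4.8021]
[0.0342, -0.0188, -0.0037, -4.8021]
[0.0357, -0.0159, -0.0037, -4.8021]
[0.0369, -0.0128, -0.0037, -4.8021]
[0.0378, -0.0097, -0.0037, -4.8021]
[0.0385, -0.0065, -0.0037, -4.8021]
[0.0389, -0.0033, -0.0037, -4.8021]
[0.039, 0.0, -0.0037, -4.8021]
[0.0389, 0.0033, -0.0037, -4.8021]
[0.0385, 0.0065, -0.0037, -4.8021]
[0.0378, 0.0097, -0.0037, -4.8021]
[0.0369, 0.0128, -0.0037, -4.8021]
[0.0357, 0.0159, -0.0037, -4.8021]
[0.0342, 0.0188, -0.0037, -4.8021]
[0.0325, 0.0216, -0.0037, -4.8021]
```

Request:
apply_moves --pt "0.0325 -0.0215 -0.01 -4.8 -1" --pt "0.034 -0.019 -0.01 -4.8 -1" --pt "0.0355 -0.016 -0.01 -4.8 -1" --pt "0.037 -0.013 -0.01 -4.8 -1" --pt "0.038 -0.0095 -0.01 -4.8 -1"

```text
clock: 1.52
position: [0.3601, -0.4009, 0.2416]
ee_rot: [0.91, 0.414, -0.003, -0.002]
ft_force: [2.3, -0.2, 0.0]
grip_width: 0.998
```

Request:
apply_moves --pt "0.0385 -0.0065 -0.004 -4.8 -1" --pt "0.039 -0.0035 0 -4.8 -1" --pt "0.039 0 0 -4.8 -1" --pt "0.039 0.0035 0 -4.8 -1" --pt "0.0385 0.0065 0 -4.8 -1"

```text
clock: 1.93
position: [0.4653, -0.2255, 0.2496]
ee_rot: [0.799, 0.602, -0.002, 0.001]
ft_force: [0.3, -1.0, 0.2]
grip_width: 0.999
```

```bash
python3 plan.py .569 -.067 .25 97
```

```text
pos [ 0.4653 -0.2255  0.2496] phi 74.02 tilt 0.28 grip 0.999 F [ 0.26 -1.04  0.15] clk 1.93
[0.0362, 0.0112, -0.0001, -4.5958]
[0.0352, 0.0141, -0.0001, -4.5958]
[0.0339, 0.0169, -0.0001, -4.5958]
[0.0325, 0.0195, -0.0001, -4.5958]
[0.0308, 0.0221, -0.0001, -4.5958]
```

Request:
apply_moves --pt "0.036 0.011 0 -4.6 -1" --pt "0.035 0.014 0 -4.6 -1" --pt "0.034 0.017 0 -4.6 -1" --pt "0.0325 0.0195 0 -4.6 -1" --pt "0.031 0.022 0 -4.6 -1"

```text
clock: 2.35
position: [0.571, -0.0571, 0.2507]
ee_rot: [0.655, 0.756, -0.002, 0.003]
ft_force: [1.5, -0.1, -0.1]
grip_width: 0.999
```

Request:
apply_moves --pt "0 0 0 0 -1" --pt "0 0 0 0 -1"

```text
clock: 2.52
position: [0.5736, -0.0468, 0.2504]
ee_rot: [0.648, 0.761, 0.0, 0.002]
ft_force: [-0.3, -0.6, 0.0]
grip_width: 0.997
```

```bash
python3 - <<'E'
from h import *
p,d,K,T=cam("wrist"); W=cloud(d,K,T); save("w1",p); np.savez("w1.npz",p=p,W=W)
pb=p.max(2)<70
q=pb&(W[...,2]>.145)&(W[...,2]<.18)&(abs(W[...,0]-.57)<.06)&(abs(W[...,1]+.03)<.12)
print(q.sum())
if q.sum()>20:
    r=cv2.minAreaRect(W[q][:,:2].astype(np.float32)); print(np.round(r[0],3),np.round(r[1],3),r[2],np.round(np.percentile(W[q][:,2],[5,50,98]),3))
for t in("handle_bar","tray","plane","tape","stone","bevel"):
    for r in nets.place_of("wrist",t)[:1]:
        u,v=np.round(r["xy"]).astype(int); print(t,round(r["conf"],2),u,v, np.round(W[min(v,419),min(u,559)],3))
E
python3 plan.py .569 -.067 .25 97
```

```text
3341
[ 0.564 -0.052] [0.182 0.055] 80.09703063964844 [0.158 0.163 0.165]
handle_bar 0.71 272 183 [ 0.563 -0.031  0.163]
tray 0.62 235 166 [ 0.52  -0.04   0.075]
plane 0.97 231 280 [ 0.534 -0.167  0.105]
tape 0.91 195 136 [ 0.481 -0.01   0.107]
stone 0.6 270 185 [ 0.561 -0.033  0.162]
bevel 0.8 243 17 [0.514 0.102 0.097]
pos [ 0.5728 -0.0499  0.2507] phi 98.87 tilt 0.29 grip 0.999 F [ 0.06 -0.24  0.84] clk 2.87
[-0.0163, -0.0064, 0.0007, 1.8746]
```

View pics/w1.png

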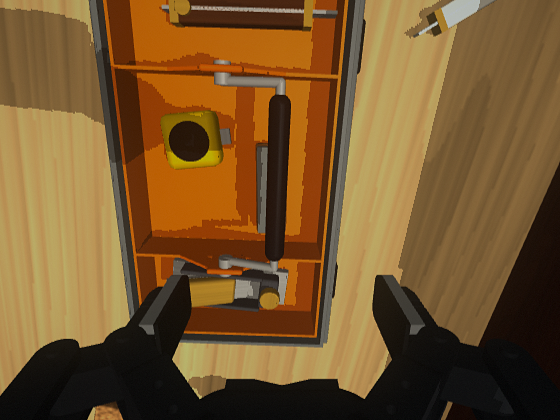

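Wrist view: the black sleeve runs from (281,97) to (275,258) with clear space on both sides. The plane is below at (235,290), the tape at (190,140) and the bevel at (240,15). Next I'll fit the sleeve precisely.

```bash
python3 - <<'E'
from h import *
z=np.load("w1.npz");W=z["W"];p=z["p"]
m=np.zeros(p.shape[:2],bool);m[90:266,262:296]=1
q=m&(p.max(2)<70)&(W[...,2]>.15)
P=W[q];r=cv2.minAreaRect(P[:,:2].astype(np.float32));print(q.sum(),np.round(r[0],4),np.round(r[1],4),r[2],np.percentile(P[:,2],[5,50,98]).round(4))
c=np.array(r[0]);print(P.mean(0).round(4))
l=cv2.fitLine(P[:,:2].astype(np.float32),cv2.DIST_L2,0,.01,.01).ravel();print("line",l.round(4),np.degrees(np.arctan2(l[1],l[0])))
M=W[(W[...,2]>.11)&(W[...,2]<.123)&(p[...,0]>150)&(p[...,2]<90)];print("tape/plane...",len(M))
E
python3 plan.py .569 -.067 .2 97
```

```text
3318 [ 0.5671 -0.0355] [0.0188 0.1536] 6.219913482666016 [0.1586 0.1631 0.1653]
[ 0.5659 -0.0257  0.1626]
line [ 0.1183 -0.993   0.5659 -0.0257] -83.20432
tape/plane... 3188
pos [ 0.5728 -0.0499  0.2507] phi 98.87 tilt 0.29 grip 0.999 F [ 0.06 -0.24  0.84] clk 2.87
[-0.0082, -0.0032, 0.0254, 0.9373]
[-0.0082, -0.0031, 0.0254, 0.9373]
```

Request:
apply_moves --pt "-0.0165 -0.005 0.03 1.9 -1" --pt "0 0 0.035 0 -1" --pt "0 0 0.025 0 -1" --pt "0 0 0 0 -1"

```text
clock: 3.2
position: [0.5715, -0.0717, 0.1606]
ee_rot: [0.666, 0.746, 0.001, 0.006]
ft_force: [-0.6, -0.5, -0.8]
grip_width: 0.998
```

```bash
python3 plan.py .570 -.067 .135 96.9
```

```text
pos [ 0.5715 -0.0717  0.1606] phi 96.53 tilt 0.65 grip 0.998 F [-0.63 -0.52 -0.78] clk 3.2
[0.0049, -0.001, 0.0256, -0.3725]
```

Request:
apply_moves --pt "0.0045 -0.001 0.013 -0.3 -1" --pt "0 0 0.012 0 -1" --pt "0 0 0 0 -1"

```text
clock: 3.45
position: [0.5702, -0.0697, 0.1367]
ee_rot: [0.665, 0.747, 0.001, 0.006]
ft_force: [-1.1, 0.3, -0.9]
grip_width: 1.001
```

```bash
python3 plan.py .570 -.067 .135 96.9; python3 - <<'E'
from h import *
p,d,K,T=cam("wrist"); save("w2",p)
E
```

```text
pos [ 0.5702 -0.0697  0.1367] phi 96.62 tilt 0.71 grip 1.001 F [-1.14  0.34 -0.85] clk 3.45
[0.0027, 0.0001, 0.0017, -0.2783]
```

View pics/w2.png

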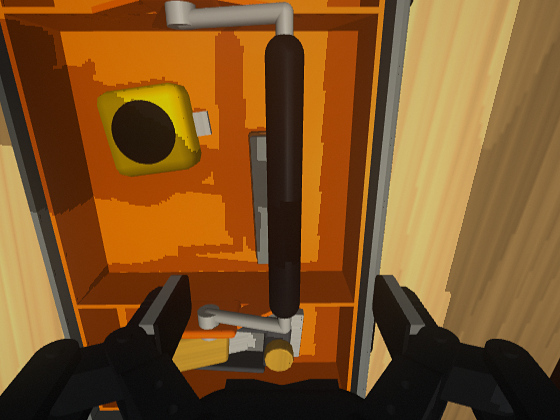

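The sleeve at column 284 is centred between the pads (165 to 395), so I'll close gently.

Request:
apply_moves --pt "0.002 0 0.001 -0.2 0" --pt "0 0 0 0 1" --pt "0 0 0 0 1" --pt "0 0 0 0 1" --pt "0 0 0 0 1" --squeeze 20

```text
clock: 3.92
position: [0.5732, -0.0678, 0.1419]
ee_rot: [0.664, 0.748, 0.003, 0.009]
ft_force: [-0.5, -0.1, 0.7]
grip_width: 0.3
```

Request:
apply_moves --pt "0 0 0 0 1" --pt "0 0 0 0 1" --pt "0 0 0 0 1"

```text
clock: 4.17
position: [0.5737, -0.0678, 0.1427]
ee_rot: [0.664, 0.748, 0.003, 0.01]
ft_force: [0.6, 0.3, 0.4]
grip_width: 0.001
```

```bash
python3 plan.py .570 -.067 .135 96.9
```

```text
pos [ 0.5737 -0.0678  0.1427] phi 96.81 tilt 1.19 grip 0.001 F [0.63 0.3  0.45] clk 4.17
[0.0012, -0.0035, 0.0077, -0.0895]
```

```bash
python3 - <<'E'
from h import *
p,d,K,T=cam("wrist"); a=p
p,d,K,T=cam("scene"); b=cv2.resize(p[150:280,180:350],(560,420),interpolation=cv2.INTER_CUBIC)
W=cloud(d,K,T)
save("w3",np.hstack([cv2.resize(a,(400,300)),cv2.resize(b,(400,300))]))
E
```

```text
(no output)
```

View pics/w3.png

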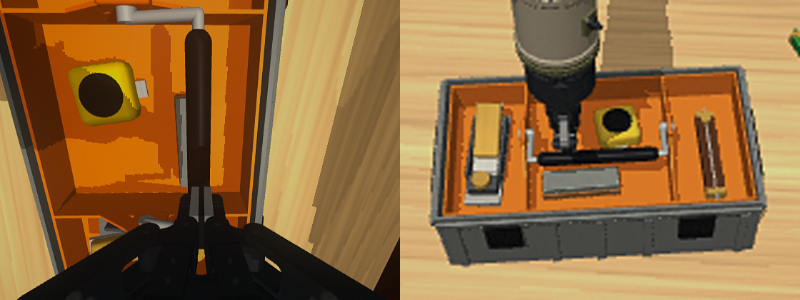

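```bash
python3 - <<'E'
from h import *
p,d,K,T=cam("wrist"); W=cloud(d,K,T)
m=np.zeros(p.shape[:2],bool);m[45:240,255:300]=1
q=m&(p.max(2)<70)&(W[...,2]>.12)
P=W[q];l=cv2.fitLine(P[:,:2].astype(np.float32),cv2.DIST_L2,0,.01,.01).ravel()
print(len(P),l.round(4),np.percentile(P[:,2],[5,50,95]).round(4),"y",P[:,1].min(),P[:,1].max())
for v in range(60,330,20): print(v,[tuple(W[v,u].round(3)) for u in (270,276,282,288)])
p,d,K,T=cam("scene"); W=cloud(d,K,T);q=(p.max(2)<70)&(W[...,2]>.13)&(W[...,2]<.18)&(W[...,1]>-.04)&(W[...,1]<.05)&(abs(W[...,0]-.56)<.05);P=W[q]
print("scene",len(P),np.percentile(P,[5,50,95],axis=0).round(4).tolist())
E
```

```text
6715 [ 0.1188 -0.9929  0.5634 -0.0046] [0.1588 0.1632 0.165 ] y -0.05918049573793452 0.039283250307606744
60 [(np.float64(0.556), np.float64(0.032), np.float64(0.164)), (np.float64(0.559), np.float64(0.032), np.float64(0.165)), (np.float64(0.561), np.float64(0.032), np.float64(0.165)), (np.float64(0.564), np.float64(0.033), np.float64(0.164))]
80 [(np.float64(0.557), np.float64(0.023), np.float64(0.164)), (np.float64(0.559), np.float64(0.024), np.float64(0.165)), (np.float64(0.562), np.float64(0.024), np.float64(0.164)), (np.float64(0.565), np.float64(0.024), np.float64(0.164))]
100 [(np.float64(0.558), np.float64(0.015), np.float64(0.166)), (np.float64(0.56), np.float64(0.015), np.float64(0.165)), (np.float64(0.563), np.float64(0.015), np.float64(0.165)), (np.float64(0.566), np.float64(0.016), np.float64(0.164))]
120 [(np.float64(0.559), np.float64(0.006), np.float64(0.164)), (np.float64(0.561), np.float64(0.006), np.float64(0.164)), (np.float64(0.564), np.float64(0.007), np.float64(0.164)), (np.float64(0.567), np.float64(0.007), np.float64(0.163))]
140 [(np.float64(0.56), np.float6
[... 1802 characters left out ...]
 (np.float64(0.571), np.float64(-0.057), np.float64(0.202)), (np.float64(0.574), np.float64(-0.057), np.float64(0.202))]
300 [(np.float64(0.566), np.float64(-0.058), np.float64(0.216)), (np.float64(0.569), np.float64(-0.058), np.float64(0.216)), (np.float64(0.571), np.float64(-0.057), np.float64(0.217)), (np.float64(0.573), np.float64(-0.056), np.float64(0.217))]
320 [(np.float64(0.567), np.float64(-0.056), np.float64(0.231)), (np.float64(0.569), np.float64(-0.06), np.float64(0.225)), (np.float64(0.572), np.float64(-0.065), np.float64(0.218)), (np.float64(0.573), np.float64(-0.056), np.float64(0.229))]
scene 170 [[0.5597, -0.0362, 0.1531], [0.5685, -0.0018, 0.1608], [0.5763, 0.0352, 0.1643]]
```

```bash
python3 - <<'E'
from h import *
p,d,K,T=cam("wrist"); W=cloud(d,K,T)
a=cv2.resize(p[210:360,180:380],(800,600),interpolation=cv2.INTER_CUBIC); save("w4",np.clip(a.astype(int)*2,0,255).astype(np.uint8))
o=manip.get_obs();print(T.round(3).tolist(),np.degrees(R.from_quat(o["ee_rot"]).as_euler("xyz")).round(2))
E
```

```text
[[0.993, 0.108, 0.055, 0.56], [0.12, -0.937, -0.327, 0.015], [0.017, 0.331, -0.943, 0.322], [0.0, 0.0, 0.0, 1.0]] [179.     0.61  96.81]
```

View pics/w4.png

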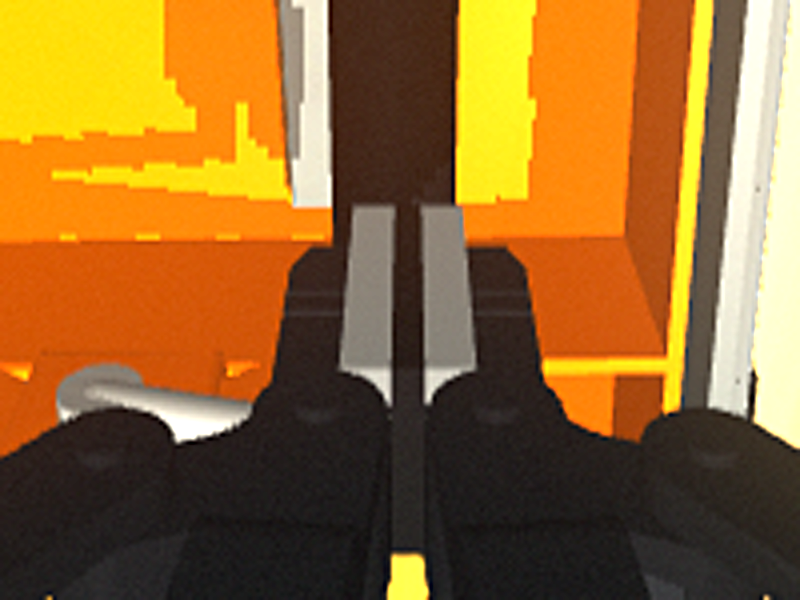

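```bash
python3 - <<'E'
from h import *
np.set_printoptions(suppress=True)
o=manip.get_obs();M=R.from_quat(o["ee_rot"]).as_matrix();t=np.array(o["position"]);print(t.round(4),np.round(o["joint_pos"],4).tolist())
print(np.round(camera_info("wrist")["T_tool_cam"],4).tolist())
p,d,K,T=cam("wrist"); W=cloud(d,K,T);tool=(W-t)@M
for v in range(256,300,4): print(v,[tuple(np.round(tool[v,u],3).tolist()) for u in (256,272,281,290,306)])
for c in("scene","side"):
    p,d,K,T=cam(c); W=cloud(d,K,T); L=(W-t)@M
    q=(abs(L[...,1])<.05)&(abs(L[...,0])<.03)&(L[...,2]<.03)&(L[...,2]>-.12)&(p.max(2)<90)
    vv,uu=np.where(q);print(c,q.sum())
    for z in np.arange(-.1,.03,.01):
        s=L[q&(abs(L[...,2]-z)<.005)]
        if len(s):print(round(z,3),len(s),s.min(0).round(3),s.max(0).round(3))
E
```

```text
[ 0.5736 -0.0678  0.1425] [0.5174, 0.3005, -0.5758, 1.6545, 0.1822, 1.2197, 0.0212]
[[0.0013, -0.9471, -0.3211, 0.0822], [1.0, 0.0015, -0.0003, -0.0002], [0.0008, -0.3211, 0.9471, -0.1806], [0.0, 0.0, 0.0, 1.0]]
256 [(-0.031, -0.02, 0.046), (0.003, -0.005, -0.022), (0.003, -0.0, -0.023), (0.002, 0.005, -0.019), (-0.042, 0.021, 0.068)]
260 [(-0.034, -0.02, 0.045), (0.0, -0.005, -0.021), (0.0, -0.0, -0.021), (-0.001, 0.005, -0.018), (-0.046, 0.021, 0.068)]
264 [(-0.049, -0.022, 0.067), (0.01, -0.005, -0.045), (0.01, -0.0, -0.045), (0.01, 0.004, -0.044), (-0.05, 0.021, 0.069)]
268 [(-0.053, -0.022, 0.068), (0.01, -0.005, -0.049), (0.01, -0.0, -0.049), (0.01, 0.004, -0.049), (-0.054, 0.021, 0.068)]
272 [(-0.055, -0.022, 0.064), (0.01, -0.004, -0.052), (0.01, -0.0, -0.053), (0.01, 0.004, -0.052), (0.006, 0.012, -0.044)]
276 [(0.006, -0.012, -0.049), (0.011, -0.004, -0.057), (0.01, -0.0, -0.055), (0.01, 0.004, -0.056), (0.006, 0.011, -0.049)]
280 [(0.006, -0.012, -0.053), (0.01, -0.004, -0.06), (0.009, -0.0, -0.058), (0.01, 0.003, -0.06), (0.006, 0.011, -0.053)]
284 [(0.006, -0.011, -0.056
[... 712 characters left out ...]
013 -0.05 ] [ 0.007  0.015 -0.047]
-0.04 3 [-0.007  0.006 -0.042] [ 0.009  0.007 -0.037]
-0.02 95 [-0.029 -0.006 -0.024] [ 0.029  0.01  -0.015]
-0.01 29 [-0.029  0.002 -0.015] [ 0.028  0.01  -0.007]
side 463
-0.1 87 [-0.014 -0.041 -0.105] [ 0.018  0.04  -0.095]
-0.09 88 [-0.013 -0.032 -0.095] [ 0.016  0.035 -0.085]
-0.08 32 [ 0.004 -0.018 -0.085] [ 0.015  0.023 -0.075]
-0.07 27 [-0.006 -0.015 -0.075] [ 0.013  0.012 -0.065]
-0.06 13 [-0.007 -0.015 -0.065] [ 0.011  0.    -0.056]
-0.05 14 [-0.005 -0.014 -0.055] [ 0.011 -0.005 -0.046]
-0.04 1 [-0.    -0.007 -0.041] [-0.    -0.007 -0.041]
-0.02 58 [-0.03  -0.012 -0.025] [ 0.03   0.    -0.015]
-0.01 10 [-0.028 -0.012 -0.015] [ 0.025 -0.009 -0.009]
```

All three cameras put the real fingertips about 44 mm behind the reported TCP: the shut tips are at z≈0.187, about 22 mm above the bar. So the grip closed on empty space, and the sleeve is still at z≈0.156. I'll open, go lower using the measured tip offset, and check.

Request:
apply_moves --pt "0 -0.002 0 0 -1" --pt "0 0 0 0 -1" --pt "0 0 0 0 -1" --pt "0 0 0 0 -1" --pt "0 0 0 0 -1"

```text
clock: 4.98
position: [0.5712, -0.0682, 0.1424]
ee_rot: [0.664, 0.748, 0.003, 0.01]
ft_force: [0.4, 0.1, 0.4]
grip_width: 0.707
```

Request:
apply_moves --pt "0 0 0.015 0 -1" --pt "0 0 0.015 0 -1" --pt "0 0 0.012 0 -1" --pt "0 0 0 0 -1"

```text
clock: 5.32
position: [0.5731, -0.0687, 0.0999]
ee_rot: [0.664, 0.748, 0.004, 0.011]
ft_force: [-0.3, 0.1, -0.9]
grip_width: 1.0
```

```bash
python3 plan.py .5705 -.067 .093 96.9; python3 - <<'E'
from h import *
o=manip.get_obs();M=R.from_quat(o["ee_rot"]).as_matrix();t=np.array(o["position"]);print("zdir",M[:,2].round(4))
p,d,K,T=cam("wrist"); W=cloud(d,K,T);L=(W-t)@M
save("w5",p)
q=(abs(L[...,0])<.016)&(abs(L[...,1])<.07)&(L[...,2]<.03)&(L[...,2]>-.12)
for z in np.arange(-.1,.03,.01):
    s=L[q&(abs(L[...,2]-z)<.005)]
    if len(s):
        a=s[s[:,1]<-.02];b=s[s[:,1]>.02];c=s[abs(s[:,1])<.02]
        print(round(z,3),[(len(k),k[:,1].min().round(3),k[:,1].max().round(3)) if len(k) else 0 for k in(a,c,b)])
E
```

```text
pos [ 0.5731 -0.0687  0.0999] phi 96.8 tilt 1.32 grip 1.0 F [-0.35  0.14 -0.87] clk 5.32
[0.002, -0.0023, 0.0069, -0.1018]
zdir [ 0.0211 -0.0091 -0.9997]
-0.1 [(3464, np.float64(-0.07), np.float64(-0.036)), 0, (3544, np.float64(0.036), np.float64(0.07))]
-0.09 [(793, np.float64(-0.067), np.float64(-0.042)), 0, (802, np.float64(0.042), np.float64(0.066))]
-0.08 [(975, np.float64(-0.057), np.float64(-0.042)), 0, (963, np.float64(0.042), np.float64(0.056))]
-0.07 [(802, np.float64(-0.057), np.float64(-0.042)), (102, np.float64(-0.004), np.float64(0.002)), (811, np.float64(0.042), np.float64(0.057))]
-0.06 [(610, np.float64(-0.056), np.float64(-0.042)), (2376, np.float64(-0.01), np.float64(0.008)), (615, np.float64(0.042), np.float64(0.056))]
-0.05 [(113, np.float64(-0.049), np.float64(-0.043)), 0, (114, np.float64(0.042), np.float64(0.049))]
-0.03 [0, 0, (132, np.float64(0.056), np.float64(0.06))]
-0.02 [0, 0, (1068, np.float64(0.049), np.float64(0.066))]
-0.01 [0, 0, (453, np.float64(0.048), np.float64(0.057))]
-0.0 [(197, np.float64(-0.023), np.float64(-0.02)), (431, np.float64(-0.02), np.float64(-0.014)), (221, np.float64(0.048), np.float64(0.049))]
0.01 [(49, np.float64(-0.025), np.float64(-0.024)), 0, (193, np.float64(0.048), np.float64(0.049))]
0.02 [(2611, np.float64(-0.07), np.float64(-0.026)), (143, np.float64(0.014), np.float64(0.02)), (474, np.float64(0.02), np.float64(0.049))]
```

View pics/w5.png

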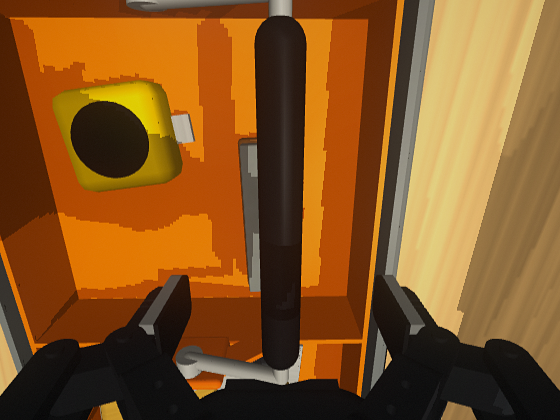

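The sleeve (column 280) is centred between the pads, and the open tips are now level with it. I'll go down 7 mm more, then close with low force.

Request:
apply_moves --pt "0.001 -0.001 0.007 0 -1" --pt "0 0 0 0 0.5" --pt "0 0 0 0 1" --pt "0 0 0 0 1" --pt "0 0 0 0 1" --squeeze 20

```text
clock: 5.78
position: [0.5737, -0.0675, 0.0957]
ee_rot: [0.664, 0.748, 0.005, 0.012]
ft_force: [0.2, -0.1, -0.9]
grip_width: 0.449
```

Request:
apply_moves --pt "0 0 0 0 1" --pt "0 0 0 0 1" --pt "0 0 0 0 1"

```text
clock: 6.03
position: [0.5739, -0.0676, 0.0962]
ee_rot: [0.664, 0.748, 0.005, 0.013]
ft_force: [0.8, -0.6, -1.7]
grip_width: 0.203
```

```bash
python3 plan.py .5705 -.067 .093 96.9
```

```text
pos [ 0.5739 -0.0676  0.0962] phi 96.8 tilt 1.55 grip 0.203 F [ 0.8  -0.57 -1.72] clk 6.03
[0.001, -0.0033, 0.0032, -0.1024]
```

The grip is on the sleeve (17 mm opening). I'll swing the handle up along its arc of 50 mm radius.

Request:
apply_moves --pt "0 -0.002 -0.005 0 1" --pt "0 -0.002 -0.005 0 1" --pt "0 -0.003 -0.004 0 1" --pt "0 -0.003 -0.004 0 1"

```text
clock: 6.37
position: [0.564, -0.0687, 0.1153]
ee_rot: [0.664, 0.748, 0.006, 0.013]
ft_force: [0.3, -0.6, -2.9]
grip_width: 0.203
```

```bash
cat > arc.py <<'E'
from h import *
o=manip.get_obs();t=np.array(o["position"])-[.5739,-.0676,.0962];a=np.radians(6.9)
u=t@[np.cos(a),np.sin(a),0]*1000+47.9;w=t[2]*1000+14.1;v=t@[-np.sin(a),np.cos(a),0]*1000
M=R.from_quat(o["ee_rot"]).as_matrix()
print("u,w,v",round(u,1),round(w,1),round(v,1),"r",round(np.hypot(u,w),1),"th",round(np.arctan2(w,u),3),"F",np.round(o["ft_force"],1),"T",np.round(o["torque"],2),"zdir",M[:,2].round(3),"grip",round(float(o["grip_width"]),3))
E
python3 arc.py
```

```text
u,w,v 38.0 33.2 0.0 r 50.4 th 0.719 F [ 0.3 -0.6 -2.9] T [-0.07 -0.14 -0.02] zdir [ 0.027 -0.009 -1.   ] grip 0.203
```

Request:
apply_moves --pt "0 -0.0035 -0.003 0 1" --pt "0 -0.0035 -0.003 0 1" --pt "0 -0.004 -0.0027 0 1" --pt "0 -0.004 -0.0027 0 1"

```text
clock: 6.7
position: [0.5478, -0.0707, 0.1288]
ee_rot: [0.664, 0.748, 0.006, 0.014]
ft_force: [1.8, -0.5, -4.2]
grip_width: 0.2
```

```bash
python3 arc.py
```

```text
u,w,v 21.6 46.7 0.0 r 51.4 th 1.138 F [ 1.8 -0.5 -4.2] T [-0.17 -0.21 -0.04] zdir [ 0.029 -0.01  -1.   ] grip 0.2
```

Request:
apply_moves --pt "0 -0.0045 -0.001 0 1" --pt "0 -0.0045 -0.001 0 1" --pt "0 -0.0045 -0.0005 0 1" --pt "0 -0.0045 0 0 1"

```text
clock: 7.03
position: [0.5301, -0.073, 0.1336]
ee_rot: [0.664, 0.748, 0.008, 0.017]
ft_force: [3.5, 0.1, 5.0]
grip_width: 0.202
```

```bash
python3 arc.py
```

```text
u,w,v 3.8 51.5 -0.1 r 51.6 th 1.497 F [3.5 0.1 5. ] T [ 0.06 -0.6  -0.03] zdir [ 0.035 -0.01  -0.999] grip 0.202
```

Request:
apply_moves --pt "0 -0.001 0 0 1" --pt "0 0 0 0 1" --pt "0 0 0 0 1" --pt "0 0 0 0 1" --pt "0 0 0 0 1" --squeeze 100

```text
clock: 7.45
position: [0.5279, -0.0733, 0.134]
ee_rot: [0.664, 0.748, 0.008, 0.017]
ft_force: [1.8, 0.1, 3.1]
grip_width: 0.176
```

```bash
python3 arc.py; cat > chk.py <<'E'
from h import *
for c in("scene","side"):
    p,d,K,T=cam(c);W=cloud(d,K,T).reshape(-1,3);h=cv2.cvtColor(p,cv2.COLOR_RGB2HSV).reshape(-1,3).astype(int);pp=p.reshape(-1,3)
    b=(abs(W[:,0]-.52)<.15)&(abs(W[:,1]+.04)<.25)
    o=b&(h[:,1]>140)&(h[:,0]>4)&(h[:,0]<20)&(W[:,2]>.07)
    P=W[o]; ax=np.array([.993,.12]);q=(P[:,:2]-[.518,-.038]);x=q@ax;y=q@[-.12,.993]
    for n,s in(("y-",y<-.185),("y+",y>.183),("x-",x<-.096),("x+",x>.096)):
        if s.sum()>10: print(c,n,s.sum(),"rim z p95",np.percentile(P[s][:,2],95).round(4))
    g=b&(h[:,1]<60)&(W[:,2]>.119)&(W[:,2]<.129);r=cv2.minAreaRect(W[g][:,:2].astype(np.float32));print(c,"case",np.round(r[0],3),np.round(r[1],3),round(r[2],1))
    k=b&(pp.max(1)<70)&(W[:,2]>.13)&(W[:,2]<.4)&(abs((W[:,:2]-[.518,-.038])@[-.12,.993]-.02)<.03)
    if k.sum():print(c,"sleeve",k.sum(),np.percentile(W[k],[5,50,95],axis=0).round(3).tolist())
    save("chk_"+c,p)
E
python3 chk.py
```

```text
u,w,v 1.5 51.9 -0.1 r 52.0 th 1.541 F [1.8 0.1 3.1] T [ 0.07 -0.38 -0.03] zdir [ 0.035 -0.011 -0.999] grip 0.176
scene y- 288 rim z p95 0.1219
scene y+ 312 rim z p95 0.1213
scene x- 655 rim z p95 0.1195
scene x+ 151 rim z p95 0.1221
scene case [ 0.523 -0.039] [0.23 0.41] 6.1
scene sleeve 228 [[0.518, -0.044, 0.192], [0.529, -0.033, 0.201], [0.548, 0.007, 0.367]]
side y- 339 rim z p95 0.1213
side x- 154 rim z p95 0.1273
side x+ 755 rim z p95 0.1218
side case [ 0.515 -0.037] [0.226 0.414] 6.5
side sleeve 457 [[0.492, -0.048, 0.198], [0.514, -0.036, 0.323], [0.541, -0.007, 0.365]]
```

Handle upright (sleeve top z≈0.20, θ≈1.54), and the tray is still seated. I'll lift gently.

Request:
apply_moves --pt "0 0 -0.002 0 1" --pt "0 0 -0.003 0 1" --pt "0 0 -0.003 0 1" --pt "0 0 -0.003 0 1" --pt "0 0 -0.003 0 1" --squeeze 110

```text
clock: 7.97
position: [0.5211, -0.0727, 0.1425]
ee_rot: [0.664, 0.748, 0.003, 0.01]
ft_force: [0.5, -0.7, -8.3]
grip_width: 0.177
```

```bash
python3 arc.py;python3 chk.py
```

```text
u,w,v -5.2 60.4 1.3 r 60.6 th 1.656 F [ 0.5 -0.7 -8.3] T [-0.02 -0.06 -0.  ] zdir [ 0.02  -0.008 -1.   ] grip 0.177
scene y- 275 rim z p95 0.1302
scene y+ 343 rim z p95 0.1301
scene x- 975 rim z p95 0.1248
scene x+ 540 rim z p95 0.1328
scene case [ 0.523 -0.039] [0.229 0.41 ] 6.4
scene sleeve 230 [[0.511, -0.044, 0.199], [0.523, -0.033, 0.209], [0.544, 0.006, 0.374]]
side y- 296 rim z p95 0.1275
side y+ 191 rim z p95 0.1337
side x- 156 rim z p95 0.1295
side x+ 660 rim z p95 0.1321
side case [ 0.514 -0.035] [0.226 0.412] 6.4
side sleeve 481 [[0.486, -0.049, 0.208], [0.508, -0.037, 0.333], [0.538, -0.011, 0.375]]
```

Request:
apply_moves --pt "0 0.001 -0.004 0 1" --pt "0 0.001 -0.005 0 1" --pt "0 0.001 -0.005 0 1" --pt "0 0 -0.005 0 1" --pt "0 0 -0.005 0 1"

```text
clock: 8.48
position: [0.5234, -0.072, 0.1682]
ee_rot: [0.664, 0.748, 0.003, 0.01]
ft_force: [0.6, 0.0, -8.6]
grip_width: 0.179
```

```bash
python3 arc.py;python3 chk.py
```

```text
u,w,v -2.7 86.1 1.7 r 86.1 th 1.602 F [ 0.6  0.  -8.6] T [-0.05  0.03  0.01] zdir [ 0.019 -0.008 -1.   ] grip 0.179
scene y- 277 rim z p95 0.1555
scene y+ 375 rim z p95 0.156
scene x- 736 rim z p95 0.1509
scene x+ 1079 rim z p95 0.1577
scene case [ 0.527 -0.038] [0.224 0.41 ] 6.3
scene sleeve 326 [[0.467, -0.043, 0.135], [0.521, -0.024, 0.232], [0.547, 0.004, 0.378]]
side y- 300 rim z p95 0.1545
side y+ 878 rim z p95 0.1574
side x- 641 rim z p95 0.1546
side x+ 810 rim z p95 0.1604
side case [ 0.514 -0.035] [0.224 0.408] 6.6
side sleeve 513 [[0.474, -0.048, 0.141], [0.509, -0.035, 0.355], [0.539, -0.005, 0.383]]
```

Level to within about 2°, carrying 8.6 N, case unmoved. Lifting on.

Request:
apply_moves --pt "0 0 -0.007 0 1" --pt "0 0 -0.008 0 1" --pt "0 0 -0.008 0 1" --pt "0 0 -0.008 0 1" --pt "0 0 -0.008 0 1"

```text
clock: 9.0
position: [0.5221, -0.0716, 0.21]
ee_rot: [0.664, 0.748, 0.003, 0.009]
ft_force: [0.0, 0.8, -9.4]
grip_width: 0.177
```

Request:
apply_moves --pt "0 0 -0.008 0 1" --pt "0 0 -0.008 0 1" --pt "0 0 -0.008 0 1" --pt "0 0 -0.008 0 1" --pt "0 0 -0.008 0 1"

```text
clock: 9.42
position: [0.5215, -0.0711, 0.2553]
ee_rot: [0.664, 0.748, 0.003, 0.01]
ft_force: [-1.0, -0.1, -9.3]
grip_width: 0.178
```

```bash
python3 arc.py;python3 chk.py
```

```text
u,w,v -4.5 173.2 2.8 r 173.3 th 1.597 F [-1.  -0.1 -9.3] T [-0.02  0.1   0.03] zdir [ 0.019 -0.009 -1.   ] grip 0.178
scene y- 289 rim z p95 0.2423
scene y+ 464 rim z p95 0.2426
scene x- 1006 rim z p95 0.238
scene x+ 1674 rim z p95 0.2437
scene case [ 0.609 -0.029] [0.06  0.409] 6.8
scene sleeve 278 [[0.461, -0.043, 0.222], [0.515, -0.015, 0.313], [0.526, 0.007, 0.323]]
side y- 252 rim z p95 0.2428
side y+ 1514 rim z p95 0.2435
side x- 939 rim z p95 0.2419
side x+ 808 rim z p95 0.2477
side case [ 0.515 -0.037] [0.225 0.413] 6.4
side sleeve 132 [[0.464, -0.046, 0.228], [0.506, -0.016, 0.32], [0.52, 0.005, 0.392]]
```

Request:
apply_moves --pt "0 0 -0.005 0 1" --pt "0 0 -0.003 0 1" --pt "0 0 0 0 1" --pt "0 0 0 0 1" --pt "0 0 0 0 1"

```text
clock: 9.93
position: [0.5216, -0.071, 0.2638]
ee_rot: [0.664, 0.748, 0.003, 0.01]
ft_force: [-0.2, 0.1, -8.4]
grip_width: 0.177
```

Request:
apply_moves --pt "0 0 0 0 1" --pt "0 0 0 0 1" --pt "0 0 0 0 1" --pt "0 0 0 0 1" --pt "0 0 0 0 1"

```text
clock: 10.35
position: [0.5211, -0.071, 0.2627]
ee_rot: [0.664, 0.748, 0.003, 0.009]
ft_force: [0.1, -0.3, -7.9]
grip_width: 0.179
```

```bash
python3 arc.py;python3 chk.py; python3 - <<'E'
import cv2,numpy as np
a=cv2.imread("pics/chk_scene.png");b=cv2.imread("pics/chk_side.png");cv2.imwrite("pics/fin.png",np.hstack([cv2.resize(a[100:310,120:400],(400,300)),cv2.resize(b[60:330,100:460],(400,300))]))
E
```

```text
u,w,v -4.9 180.6 2.9 r 180.7 th 1.598 F [ 0.1 -0.3 -7.9] T [0.02 0.07 0.  ] zdir [ 0.018 -0.008 -1.   ] grip 0.179
scene y- 293 rim z p95 0.2501
scene y+ 463 rim z p95 0.2494
scene x- 1027 rim z p95 0.2455
scene x+ 1702 rim z p95 0.2513
scene case [ 0.606 -0.029] [0.066 0.409] 7.3
scene sleeve 279 [[0.462, -0.044, 0.23], [0.514, -0.016, 0.32], [0.526, 0.007, 0.33]]
side y- 247 rim z p95 0.2492
side y+ 1545 rim z p95 0.2496
side x- 968 rim z p95 0.2475
side x+ 757 rim z p95 0.2532
side case [ 0.514 -0.037] [0.225 0.414] 6.4
side sleeve 132 [[0.462, -0.044, 0.233], [0.506, -0.015, 0.325], [0.516, 0.005, 0.332]]
```

View pics/fin.png

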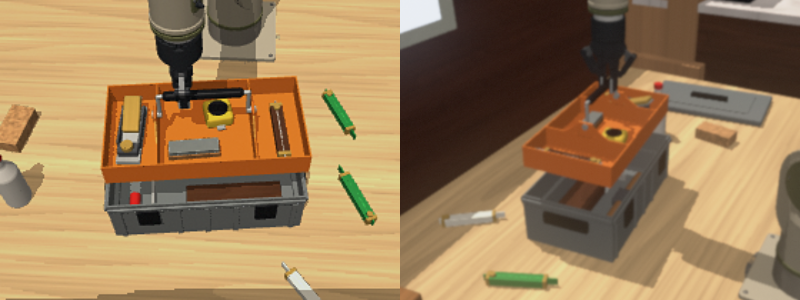

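The views show the tray level above the case, with the plane at (130,127), tape (218,112), stone (195,148) and bevel (280,130) all in it. The case, glue and sanding block are where they were. Handing in.

```bash
python3 -c "
from h import *
print(workorder.hand_in()); o=manip.get_obs(); print(np.round(o['position'],4),np.round(o['ft_force'],1),o['clock'])"
```

```text
the job is handed in; nothing more can be done
None
the job is handed in; nothing more can be done
```

I stood the handle upright and lifted the tray out of the case by its sleeve, gripping about 35 mm from the middle towards the plane. I handed the job in at about 10.5 s with the arm still holding the tray; no verdict was reported.

**Last checks:**
- **Height:** the tray's rim was at about 0.249 m, which puts its underside at about 0.198 m, roughly 7 cm above the case's rim.
- **Level:** end to end it was within 1 mm, and across its width it leaned about 1.6° (limit 5°).
- **Load and stillness:** the arm carried about 8–9 N, and the tool had drifted only about 1 mm over the last 0.4 s.
- **Tools and surroundings:** all four tools were in the tray, and the side camera showed the case unmoved within about 2 mm. The glue bottle and sanding block looked undisturbed by eye. I didn't re-measure the mallet at the end; the arm never went near it.

**What disagreed:**
- **Fingertip position:** the first grip closed on nothing above the bar. All three cameras put the real fingertips about 44 mm behind the reported TCP. I used the camera value for the second grip, which held the sleeve. If the judging goes by the reported TCP, its grasp-point check could come out differently.
- **Case reading:** the scene camera's last figure for the case is not usable, because the tray was covering it.

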